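# Unhook the attenuator module from its locking peg

## Robot

A 6-joint arm with a two-finger parallel gripper is mounted at the origin on the work surface. World frame = base frame: x ahead of the robot, y to its left, z up, the work surface at z = 0. Lengths are in mm, angles in degrees, forces in N, time in s.
With the tool pointing down it reaches from about 300 to 750 mm from the base axis. Payload 8.5 kg.
Tool frame: the origin (TCP) lies between the finger pads; the fingertips stand 11 mm ahead of it and the grasp point (between the pads) lies 8 mm behind it; z points along the fingers, y is the line along which they close (so a half turn about z gives the same grasp; the last joint's range is limited). The gripper opens to 88 mm and grips with 3 to 60 N. Pads are 18 mm wide; open, the fingers measure 123 mm over their backs; the gripper's body (75 mm by 187 mm) begins 45 mm behind the grasp point.
Start: joints at [-83.039, 21.807, 74.336, -0, 83.858, -12.336], TCP at [181.751, -519.083, 249.748] pointing down, gripper open.
Joint ranges: [-178.18, 178.18], [-50.72, 133.34], [12.68, 142.11], [-81.47, 261.47], [9.98, 163.14], [-165.26, 165.26]. Speed limits (degrees/s): [136.94, 136.94, 180, 180, 180, 180].

## Interface

Orientations are given as [roll, pitch, yaw] about the fixed x, y, z axes, in that order (R = Rz(yaw) Ry(pitch) Rx(roll)).
In Python, from station import status, optics, workorder gives the robot as it stands.
- The arm moves only by the tool carry_out, never from a script. Its argument "increments" is a list of rows, each a list of 3 entries, a list of its own where there are three numbers: the gripper command: -1 is shut, 1 is fully open, values between are in proportion, then the shift along the tool's x, y, z in mm, then the turn, a rotation vector about the tool's x, y, z in degrees. In form: [[fingers, [dx, dy, dz], [wx, wy, wz]], ...]. A call has exactly 5 rows; each row is the pose to reach, as a shift and turn from the pose commanded when the call began, along the tool's axes at that moment; what a row does not reach only later rows make up. A row lasts 1/10 s, in which the tool goes at most 50 mm and 8.59 degrees, less where a joint would pass 70% of its speed; a pose out of reach is approached as far as the arm can. A call with a gripper value outside its range is refused whole. The fingers move at their own pace and stop on an object; the grip force is fixed at half the most. Time passes only in rows, so rows that repeat a pose let the fingers close, or fill a call up. It gives the time, the measured TCP pose, the force, the opening and the grip force at its end, in the units of the state.
- status.get_obs(): the state, without advancing time (a new reading comes with each control period).
- optics.capture(name): name is "scene" or "side" or "wrist"; returns a dict with "frame" (420x560x3 uint8, red, green, blue), "camera_matrix" (3x3 intrinsics, pixels), "extrinsics" (4x4, takes a point from camera to world coordinates). Camera axes: x right, y down, z forward; pixel columns grow to the right and rows downward; lengths in mm; the calibration is good to about 2 mm. A picture is of the moment at which its call begins. There is no depth.
- workorder.sign_off(): hands the job in; it is judged then, once.
The state is a dict: "clock": time; "q": joint angles; "qd": joint speeds; "effort": joint torques, N m; "position": TCP position; "tcp_rot": TCP orientation; "force": force on the tool from outside, world axes, zero at the start; "wrist_torque": the same for the moment, N m; "grip_width": opening from 0.0 (shut) to 1.0 (fully open); "grasp_force": force on a finger pad.
Only numpy, scipy, OpenCV 4.12 (cv2) and the standard library are available. Lean on these libraries where they do the work, as an engineer would, in place of code of your own. Each camera call takes 0.05 s, during which the arm holds its last target. There are 200 camera calls.

## Task

Take the attenuator module off the locking peg of the hanger stand: press the sprung keeper down and hold it down by its two wings while you slide the module straight off the end of the peg, then stand the module upright on the floor of the black tray and let go. Work gently: do not jam the keeper hard against its stop, do not drag the module against the keeper or wrench it on the peg, set it down softly, and leave the other things on the bench where they are.

Things in the scene. Friction and masses are not known exactly. Their poses are not given: they have to be found in the camera images.
- stand: Hanger stand fixed to the bench: base plate, aluminium upright 44 mm wide, 136 mm high, and a horizontal steel peg from the upright along the stand's -x axis. Origin on the bench surface under the peg's root (x = 0 is the upright's front face), z up, y across the peg. Peg 12 mm wide (y = -6 to 6), its flat top 120 mm, its underside 108 mm above the bench, free end at x = -74 mm.
- keeper: Sprung steel keeper in a gap along the peg's middle. It moves straight down 10 mm to a hard stop; its spring pushes up with about 2 N at rest, 6 N fully down. It carries a black U of two flat press wings, one on each side of the module. Origin on the peg's top at its root when at rest (120 mm above the bench), axes as the stand's; its z falls as it is pressed.
- keeper_tooth (a point): Middle of the top of the keeper's tooth (5 mm wide, stand x = -72 to -66 mm). At rest it stands 8 mm above the peg's top and blocks the way off; with the keeper pressed 8 mm or more it lies flush or below. The keeper moves as one with its wings.
- wings_plan (a point): Point between the two press wings, on the peg's middle line at the peg's top (not at their height). Each wing spans 23 to 56 mm from that line in y and stand x = -78 to -8 mm, 5 mm thick. At rest their tops are nominally 25 mm above the peg's top, but they are screwed on by hand: the true height is up to 9 mm above or below and not measured, so press until the stop is felt.
- module_mid (a point): Centre of the attenuator module on the peg (0.18 to 0.35 kg, 127 mm high), 63.5 mm above its underside; axes as the stand's while it hangs. Lower part: aluminium block 36 (x) x 50 (y) x 45 mm high with a 10 mm brass connector on each y side. Above: steel hanger plate 5 mm thick (x), 40 mm wide (y) with a slot 16 x 16 mm for the peg. It hangs 28 to 42 mm before the upright.
- module_grip (a point): Middle of the plain part of the hanger plate above the slot: 40 mm wide (y), 5 mm thick with 14 mm deep (x) flanges at its y edges, from 29 mm below to 29 mm above this point, which is 98 mm above the module's underside. Take it from above by its two y edges, the fingertips on the wings. Its lower edge (the slot's top) rests on the peg's top; the module can be raised only 4 mm on the peg.
- tray_in (a point): Centre of the inner floor of the black square tray fixed on the bench, 130 x 130 mm outside, 4 mm walls, 18 mm high; the floor is about 4 mm above the bench.
- mouse: Bystander: computer mouse, 100 x 58 x 34 mm, origin at the centre of its underside.
- board: Bystander: green circuit board with components, 120 x 75 x 24 mm, origin at the centre of its underside.
- driver: Bystander: screwdriver, 170 mm long, lying on the bench.
- mug: Bystander: white mug, 76 mm wide, 90 mm high, origin at the centre of its underside.
- tray: The same black tray; origin at the centre of its underside.
- module: The same module; origin at the centre of its underside.

How it is judged (in metres and radians):
On the way, in this order (a step that is already met when the one before it is completed fails the run):
1. the keeper is pressed down at least 7 mm while the module still hangs on the peg (z of keeper in the frame of stand below 0.113 m and x of module_mid in the frame of stand above -0.066 m), for 0.1 s.
2. the module has slid off the end of the peg (x of module_mid in the frame of stand below -0.077 m), for 0.1 s.
At the end, for the whole second after the job is handed in: the module stands upright (within 5 degrees) and at rest on the tray's floor, its middle inside the walls, released, and the keeper has sprung back up (within 2 mm) (x of module_mid in the frame of tray_in between -0.06 and 0.06 m and y of module_mid in the frame of tray_in between -0.06 and 0.06 m and z of module_mid in the frame of tray_in between 0.059 and 0.067 m and angle between module_mid's own z axis and vertical below 0.09 rad and linear speed of module below 0.02 m/s and contact force between module and the fingers below 0.1 N and z of keeper in the frame of stand above 0.118 m); the robot touches nothing.
It fails at once if the fingers push the keeper or its wings with more than 22 N (contact force between the fingers and keeper above 22 N).
It fails at once if the module is pushed against the keeper with more than 15 N (contact force between module and keeper above 15 N).
It fails at once if the module is forced against the stand with more than 30 N (keeper included) (contact force between module and stand above 30 N).
It fails at once if the module hits or is pressed on the tray with more than 45 N (contact force between module and tray above 45 N).
It fails at once if a bystander (mouse, board, screwdriver or mug) is moved more than 20 mm (distance of any of mouse, board, driver, mug from where it was at the start of the episode above 0.02 m).
It also fails if it takes over 54 s, if anything falls off the work surface, if the arm or the gripper's body presses on something with over 40 N, if the wrist force passes 120 N, or if a joint passes its speed limit or range.

## Working session

There is one attempt and no reset: what is moved stays moved. The work goes in short steps, Python scripts to look and compute and a tool call to move; the robot and the scene stay as the last step left them, time stands still between calls to the robot, and variables do not carry over. Pictures are saved under pics/ and viewed, at most 10 in all, crops included, and the job is handed in when it is done.

Besides the shell and the picture viewer there is one more tool, called after "Call:" as a command line: name --argument value ..., lists and objects as JSON in quotes. carry_out: Moves the arm, as the interface text tells. Its arguments: {"type":"object","properties":{"increments":{"type":"array"}},"required":["increments"]}

```bash
mkdir -p pics; ls; python3 - <<'E'
from station import status, optics
import cv2,numpy as np
o=status.get_obs();print(o)
for n in("scene","side"):
    c=optics.capture(n);cv2.imwrite(f"pics/{n}0.png",c["frame"][:,:,::-1]);np.savez(f"{n}0.npz",**c)
    print(n,c["camera_matrix"].round(1).tolist(),c["extrinsics"].round(3).tolist())
E
```

```text
pics
{'clock': 0.0, 'q': array([-8.30396805e+01,  2.18403903e+01,  7.43849818e+01, -4.23616076e-04,
        8.38577155e+01, -1.23356742e+01]), 'qd': array([-0.01692857,  0.03613303,  0.06194318,  0.02413732,  0.02921331,
       -0.05199703]), 'effort': array([ 2.34163046e-03, -4.37920725e+01, -2.24556613e+01,  7.14964257e-02,
        3.52507608e-02, -1.29217938e-04]), 'position': array([ 181.71046781, -518.83214529,  249.14203678]), 'tcp_rot': array([-1.79918741e+02, -1.73393456e-02,  1.92960271e+01]), 'force': array([-0.05575582,  0.3698091 , -0.20536407]), 'wrist_torque': array([ 0.03032676,  0.02738578, -0.02601125]), 'grasp_force': 0.0, 'grip_width': 1.0036716009519955}
scene [[440.9, 0.0, 268.9], [0.0, 440.9, 209.9], [0.0, 0.0, 1.0]] [[-0.14, 0.775, -0.617, 1283.915], [0.99, 0.106, -0.091, 80.528], [-0.005, -0.623, -0.782, 971.956], [0.0, 0.0, 0.0, 1.0]]
side [[527.3, 0.0, 268.9], [0.0, 527.3, 206.5], [0.0, 0.0, 1.0]] [[-0.893, -0.349, 0.284, 205.423], [-0.45, 0.682, -0.577, 767.447], [0.008, -0.643, -0.766, 1127.368], [0.0, 0.0, 0.0, 1.0]]
```

View pics/scene0.png

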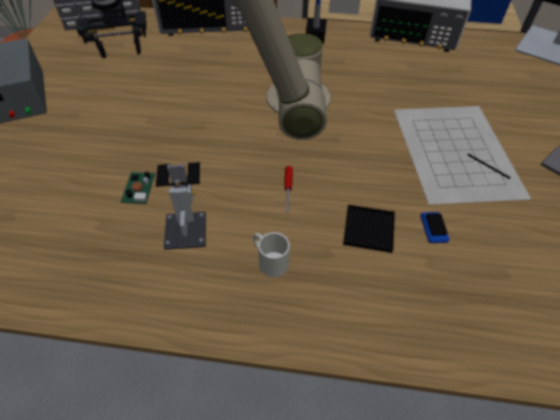

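View pics/side0.png

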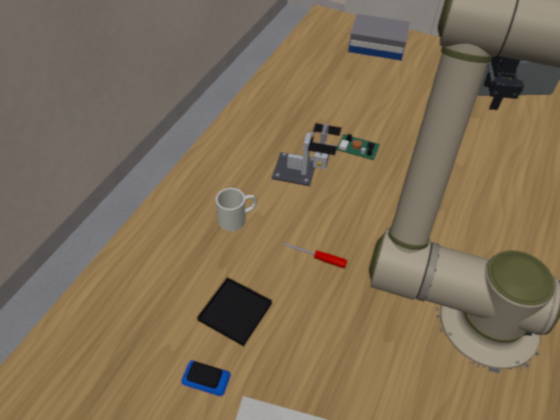

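The scene shows the stand (base ≈ (186,230), wings ≈ (178,174)), the tray ≈ (370,228), the mug (273,255), the screwdriver (289,188), the board (138,187) and the mouse (435,227). In the side view the stand is ≈ (300,160) and the tray ≈ (235,311). Next I'll enlarge the stand in both.

```bash
cat > h.py <<'E'
import numpy as np
def load(n): return dict(np.load(n+".npz"))
def ray(c,p):
    d=np.linalg.solve(c["camera_matrix"],[p[0],p[1],1.]);E=c["extrinsics"];return E[:3,3],E[:3,:3]@d
def onz(c,p,z):
    o,d=ray(c,p);return o+d*(z-o[2])/d[2]
def tri(*cp):
    A=np.zeros((3,3));b=np.zeros(3)
    for c,p in cp:
        o,d=ray(c,p);d=d/np.linalg.norm(d);P=np.eye(3)-np.outer(d,d);A+=P;b+=P@o
    x=np.linalg.solve(A,b)
    return x,[np.linalg.norm(np.cross(x-ray(c,p)[0],ray(c,p)[1]/np.linalg.norm(ray(c,p)[1]))) for c,p in cp]
def proj(c,X):
    E=c["extrinsics"];q=c["camera_matrix"]@(E[:3,:3].T@(np.asarray(X)-E[:3,3]));return q[:2]/q[2]
E
python3 - <<'E'
from h import *;import cv2
s=load("scene0");d=load("side0")
a=s["frame"][150:255,145:215,::-1];b=d["frame"][115:190,260:345,::-1]
a=cv2.resize(a,None,fx=5.5,fy=5.5,interpolation=2);b=cv2.resize(b,None,fx=4.8,fy=4.8,interpolation=2)
im=np.zeros((580,795,3),np.uint8);im[:a.shape[0],:a.shape[1]]=a;im[:b.shape[0],387:387+b.shape[1]]=b
cv2.imwrite("pics/crop1.png",im)
for n,c,ps in(("sc",s,dict(basec=(186,230),tray=(370,228),wl=(178,174),mug=(273,255),drv=(289,188),board=(138,187),mouse=(435,227))),("sd",d,dict(tray=(235,311),base=(294,169),board=(358,147)))):
    for k,p in ps.items(): print(n,k,onz(c,p,145 if k=="wl" else 5).round(0))
# tray quads by threshold
for n,c,r in(("scene",s,(195,260,330,410)),("side",d,(270,350,190,280))):
    g=c["frame"][r[0]:r[1],r[2]:r[3]].max(2);m=(g<60).astype(np.uint8)
    k=max(cv2.findContours(m,0,1)[0],key=cv2.contourArea)
    q=cv2.boxPoints(cv2.minAreaRect(k))
    q=cv2.approxPolyDP(cv2.convexHull(k),4,True)[:,0]+[r[2],r[0]]
    print(n,[onz(c,p,10).round(0).tolist() for p in q], q.tolist())
E
```

```text
sc basec [ 621. -245.    5.]
sc tray [546. 248.   5.]
sc wl [ 547. -263.  145.]
sc mug [668.  -1.   5.]
sc drv [433.  15.   5.]
sc board [ 489. -424.    5.]
sc mouse [519. 423.   5.]
sd tray [547. 250.   5.]
sd base [ 620. -240.    5.]
sd board [ 485. -415.    5.]
scene [[477.0, 189.0, 10.0], [486.0, 311.0, 10.0], [620.0, 301.0, 10.0], [609.0, 177.0, 10.0]] [[349, 205], [393, 212], [391, 252], [343, 243]]
side [[608.0, 181.0, 10.0], [485.0, 188.0, 10.0], [487.0, 319.0, 10.0], [612.0, 310.0, 10.0]] [[227, 278], [270, 300], [243, 345], [198, 319]]
```

View pics/crop1.png

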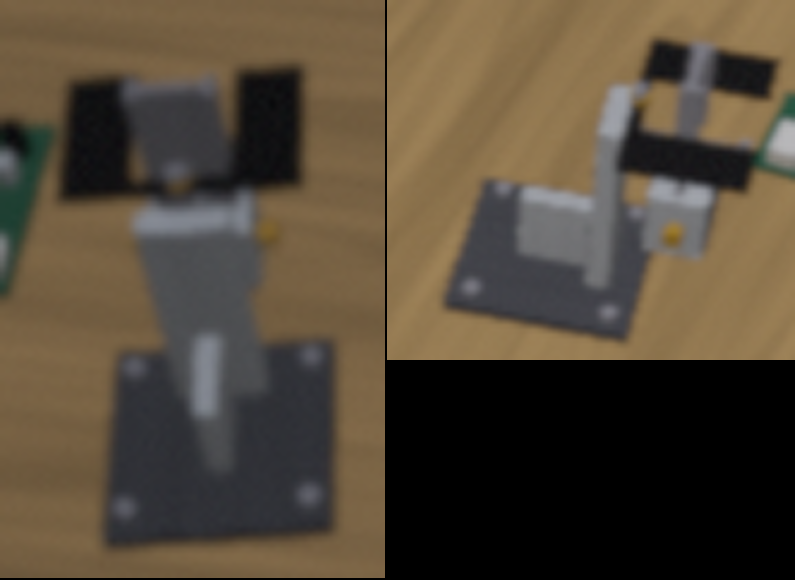

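```bash
python3 - <<'E'
from h import *
s=load("scene0");d=load("side0")
S=lambda u,v:(145+(u+.5)/5.5-.5,150+(v+.5)/5.5-.5)
D=lambda u,v:(260+(u-387+.5)/4.8-.5,115+(v+.5)/4.8-.5)
P={}
for k,a,b in(("-yF",(72,82),(778,60)),("-yB",(62,190),(653,40)),("+yF",(302,68),(752,180)),("+yB",(300,177),(620,162))):
    P[k],e=tri((s,S(*a)),(d,D(*b)));print(k,P[k].round(1),np.round(e,1))
f=lambda v:np.degrees(np.arctan2(v[1],v[0]))
print("centre",sum(P.values())/4,"yaws",f(P["-yB"]-P["-yF"]),f(P["+yB"]-P["+yF"]),f(P["+yF"]-P["-yF"])-90,f(P["+yB"]-P["-yB"])-90)
g=[onz(s,S(*p),6)for p in((118,352),(333,342),(332,530),(107,545))];print(np.round(g,1),f(g[1]-g[0])-90,f(g[2]-g[1]),f(g[3]-g[0]))
# module top left/right (scene) & side
print("plate top",tri((s,S(170,84)),(d,D(702,46))))
E
```

```text
-yF [ 520.5 -324.9  143.3] [1.2 1.2]
-yB [ 591.1 -306.7  145.8] [2.4 2.4]
+yF [ 496.1 -220.   145.2] [1.2 1.2]
+yB [ 566.8 -202.3  145.3] [0.9 0.9]
centre [ 543.65294743 -263.4587191   144.89371326] yaws 14.492403062763138 14.060839050069946 13.059539512749183 13.106371506342086
[[ 574.2 -314.     6. ]
 [ 553.1 -207.4    6. ]
 [ 665.3 -181.6    6. ]
 [ 688.4 -286.     6. ]] 11.21542185538452 12.949269644376754 13.78005492648119
plate top (array([ 549.98996287, -264.35698174,  184.79232168]), [np.float64(3.0987712965168015), np.float64(3.098771296516727)])
```

Call:
carry_out --increments '[[1,[45,-12,-10],[0,0,2]],[1,[90,-25,-20],[0,0,4]],[1,[135,-37,-30],[0,0,5.6]],[1,[180,-50,-40],[0,0,5.6]],[1,[225,-62,-50],[0,0,5.6]]]'

```text
clock: 0.6
position: [374.8, -384.7, 300.0]
tcp_rot: [-180.0, 0.0, 13.7]
force: [0.7, -0.5, 0.3]
grip_width: 1.0
grasp_force: 0.0
```

Call:
carry_out --increments '[[1,[35,-18,0],[0,0,0]],[1,[70,-36,0],[0,0,0]],[1,[105,-55,0],[0,0,0]],[1,[130,-78,0],[0,0,0]],[1,[130,-78,0],[0,0,0]]]'

```text
clock: 1.1
position: [483.1, -276.7, 299.4]
tcp_rot: [-179.9, -0.0, 14.0]
force: [-0.2, 0.1, -0.6]
grip_width: 0.997
grasp_force: 0.0
```

```bash
cat > w.py <<'E'
import sys,cv2,numpy as np
from station import status,optics
n=sys.argv[1];c=optics.capture("wrist");np.savez(n+".npz",**c);cv2.imwrite(f"pics/{n}.png",c["frame"][:,:,::-1])
o=status.get_obs();print(o["clock"],o["position"].round(2),o["tcp_rot"].round(2),c["extrinsics"].round(3).tolist(),c["camera_matrix"][0].round(1))
E
python3 w.py w1
```

```text
1.15 [ 482.11 -278.32  299.44] [-1.7997e+02  2.0000e-02  1.3870e+01] [[0.241, -0.921, -0.306, 562.807], [-0.971, -0.229, -0.074, -257.11], [-0.002, 0.315, -0.949, 434.277], [0.0, 0.0, 0.0, 1.0]] [297.9   0.  281.2]
```

Call:
carry_out --increments '[[1,[-20,0,0],[0,0,0]],[1,[-50,0,0],[0,0,0]],[1,[-70,0,0],[0,0,0]],[1,[-70,0,0],[0,0,0]],[1,[-70,0,0],[0,0,0]]]'

```text
clock: 1.65
position: [413.1, -297.0, 299.8]
tcp_rot: [180.0, -0.0, 13.6]
force: [-0.3, -0.1, -0.5]
grip_width: 1.002
grasp_force: 0.0
```

```bash
python3 w.py w2; python3 -c "
import cv2
a=cv2.imread('pics/w1.png');b=cv2.imread('pics/w2.png')
cv2.imwrite('pics/w12.png',cv2.resize(cv2.hconcat([a,b]),(800,300),interpolation=cv2.INTER_AREA))"
```

```text
1.7 [ 413.51 -296.73  299.71] [ 1.800e+02 -1.000e-02  1.364e+01] [[0.235, -0.923, -0.306, 492.866], [-0.972, -0.223, -0.073, -277.777], [-0.001, 0.315, -0.949, 434.69], [0.0, 0.0, 0.0, 1.0]] [297.9   0.  281.2]
```

View pics/w12.png

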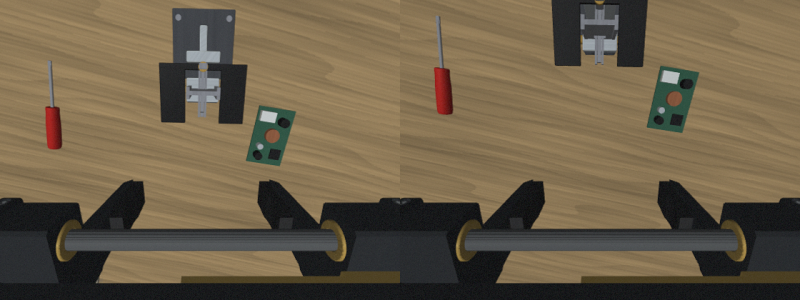

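The wrist pictures show the wings and the H-section of the hanger plate, at about (205,92) in the left picture and (600,22) in the right. I'll enlarge both to pick corners.

```bash
python3 -c "
import cv2
a=cv2.imread('pics/w1.png')[80:180,215:350];b=cv2.imread('pics/w2.png')[0:100,207:350]
r=lambda i:cv2.resize(i,(0,0),fx=5.7,fy=5.7,interpolation=2)[:,:795]
import numpy as np
a=cv2.resize(cv2.imread('pics/w1.png')[80:180,218:348],(0,0),fx=5,fy=5,interpolation=2)
b=cv2.resize(cv2.imread('pics/w2.png')[0:95,207:350],(0,0),fx=5,fy=5,interpolation=2)
cv2.imwrite('pics/w1c.png',a);cv2.imwrite('pics/w2c.png',b)"
```

```text
(no output)
```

View pics/w1c.png

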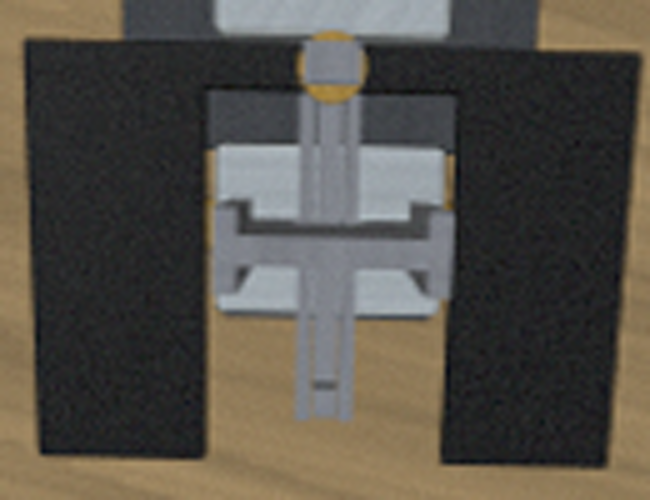

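View pics/w2c.png

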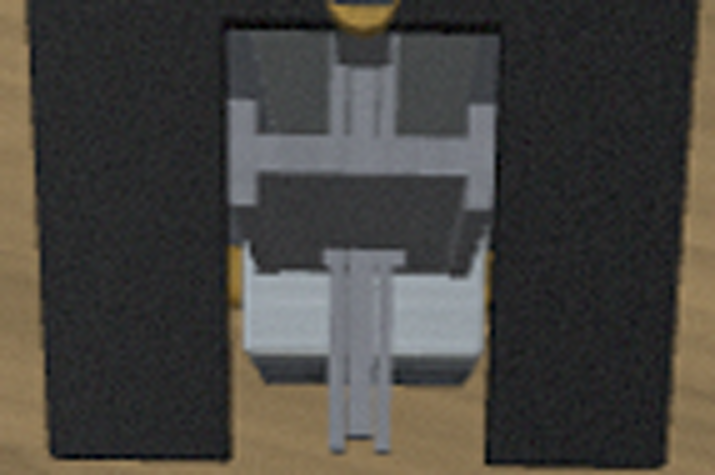

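```bash
python3 - <<'E'
from h import *
a=load("w1");b=load("w2")
A=lambda u,v:(218+(u+.5)/5-.5,80+(v+.5)/5-.5)
B=lambda u,v:(207+(u+.5)/5-.5,(v+.5)/5-.5)
f=lambda v:np.degrees(np.arctan2(v[1],v[0]))
P={}
for k,p,q in(("Hc",(334,251),(361,155)),("HL",(215,251),(228,155)),("HR",(453,251),(495,155)),("peg",(324,419),(360,452)),("wLo",(40,455),(50,456)),("wLi",(205,457),(229,456)),("wRi",(441,464),(487,463)),("wRo",(606,466),(665,464))):
    P[k],e=tri((a,A(*p)),(b,B(*q)));print(k,P[k].round(1),np.round(e,1))
print("yaw",f(P["HL"]-P["HR"])-90,f(P["wLo"]-P["wRo"])-90,f(P["Hc"]-P["peg"]), np.linalg.norm(P["HL"]-P["HR"]),np.linalg.norm(P["wLo"]-P["wRo"]))
for z in(115,120):print(onz(a,A(324,419),z),onz(b,B(360,452),z))
for y in(13,14):
  R=np.array([[np.cos(np.radians(y)),np.sin(np.radians(y))],[-np.sin(np.radians(y)),np.cos(np.radians(y))]])
  o=P["peg"][:2]+R.T@[74,0]
  print(y,o,{k:(R@(v[:2]-o)).round(1).tolist() for k,v in P.items()})
E
```

```text
Hc [ 549.5 -262.3  177. ] [0.3 0.3]
HL [ 544.7 -242.9  177.5] [0.4 0.4]
HR [ 554.3 -281.9  176.4] [0. 0.]
peg [ 512.3 -270.2  116.6] [0. 0.]
wLo [ 496.7 -216.9  146. ] [0.1 0.1]
wLi [ 504.3 -248.3  146.7] [0.1 0.1]
wRi [ 514.  -293.5  146.2] [0.1 0.1]
wRo [ 521.4 -324.8  146.3] [0. 0.]
yaw 13.90025865337823 12.873331848953214 12.015290993598141 40.168694411179764 110.72360976548515
[ 512.05756981 -270.35009296  115.        ] [ 512.37685042 -270.16319714  115.        ]
[ 512.85233085 -270.14274072  120.        ] [ 512.07169796 -270.28228556  120.        ]
13 [ 584.39722817 -253.59645512] {'Hc': [-36.0, -0.7], 'HL': [-36.3, 19.3], 'HR': [-35.7, -20.8], 'peg': [-74.0, -0.0], 'wLo': [-77.1, 55.5], 'wLi': [-76.9, 23.2], 'wRi': [-77.5, -23.0], 'wRo': [-77.4, -55.2]}
14 [ 584.09572712 -252.34061286] {'Hc': [-36.0, -1.3], 'HL': [-36.0, 18.7], 'HR': [-36.0, -21.5], 'peg': [-74.0, -0.0], 'wLo': [-76.2, 55.6], 'wLi': [-76.5, 23.3], 'wRi': [-77.9, -23.0], 'wRo': [-78.3, -55.1]}
```

Call:
carry_out --increments '[[1,[35,0,10],[0,0,0]],[1,[75,-1,30],[0,0,0]],[1,[115,-1.5,60],[0,0,0]],[0.2,[140.5,-1.5,85],[0,0,0]],[0.2,[140.5,-1.5,95],[0,0,0]]]'

```text
clock: 2.2
position: [551.7, -259.7, 201.0]
tcp_rot: [-179.8, 0.1, 13.9]
force: [-0.3, -0.3, -0.2]
grip_width: 0.843
grasp_force: 0.0
```

Call:
carry_out --increments '[[0.2,[0,0,0],[0,0,0]],[0.2,[0,0,0],[0,0,0]],[0.2,[0,0,0],[0,0,0]],[0.2,[0,0,0],[0,0,0]],[0.2,[0,0,0],[0,0,0]]]'

```text
clock: 2.7
position: [549.4, -261.9, 205.6]
tcp_rot: [179.9, -0.0, 13.7]
force: [-0.1, 0.5, 0.5]
grip_width: 0.604
grasp_force: 0.0
```

```bash
python3 w.py w3;  python3 - <<'E'
from station import status
import numpy as np
print(np.mean([status.get_obs()["position"] for _ in range(3)],0), status.get_obs()["grip_width"])
E
```

```text
2.75 [ 549.42 -261.75  205.4 ] [ 1.7996e+02 -4.0000e-02  1.3670e+01] [[0.236, -0.923, -0.305, 629.024], [-0.972, -0.224, -0.074, -242.446], [0.0, 0.314, -0.949, 340.531], [0.0, 0.0, 0.0, 1.0]] [297.9   0.  281.2]
[ 549.42479037 -261.74656074  205.40472955] 0.5983578170818944
```

View pics/w3.png

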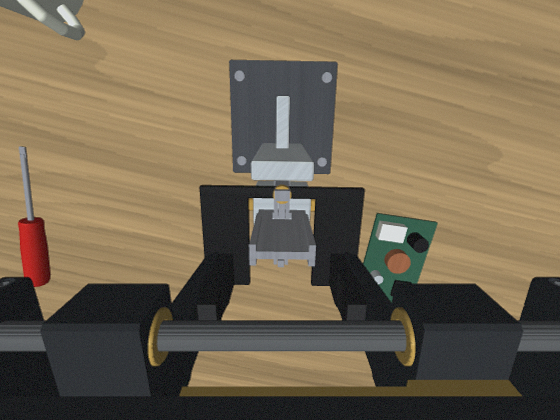

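The H-plate sits at (282,253), midway between the fingertips (≈238 and ≈325), so the lateral alignment is good. I'll go down toward the wings, then press in small steps.

Call:
carry_out --increments '[[0.2,[0,0,10],[0,0,0]],[0.2,[0,0,20],[0,0,0]],[0.15,[0,0,30],[0,0,0]],[0.12,[0,0,38],[0,0,0]],[0.12,[0,0,40],[0,0,0]]]'

```text
clock: 3.25
position: [549.2, -261.2, 163.2]
tcp_rot: [-179.9, 0.1, 13.7]
force: [0.1, -0.0, -0.1]
grip_width: 0.559
grasp_force: 0.0
```

Call:
carry_out --increments '[[0.12,[0,0,1],[0,0,0]],[0.12,[0,0,2],[0,0,0]],[0.12,[0,0,3],[0,0,0]],[0.12,[0,0,4],[0,0,0]],[0.12,[0,0,4],[0,0,0]]]'

```text
clock: 3.75
position: [549.6, -261.5, 160.8]
tcp_rot: [180.0, -0.0, 13.7]
force: [-0.7, 0.0, 0.6]
grip_width: 0.557
grasp_force: 0.0
```

Call:
carry_out --increments '[[0.12,[0,0,0.5],[0,0,0]],[0.12,[0,0,1],[0,0,0]],[0.12,[0,0,1.5],[0,0,0]],[0.12,[0,0,2],[0,0,0]],[0.12,[0,0,2],[0,0,0]]]'

```text
clock: 4.25
position: [549.6, -261.5, 158.7]
tcp_rot: [-180.0, 0.0, 13.7]
force: [0.3, -0.4, 0.9]
grip_width: 0.558
grasp_force: 0.0
```

Call:
carry_out --increments '[[0.12,[0,0,0.5],[0,0,0]],[0.12,[0,0,1],[0,0,0]],[0.12,[0,0,1.5],[0,0,0]],[0.12,[0,0,2],[0,0,0]],[0.12,[0,0,2],[0,0,0]]]'

```text
clock: 4.75
position: [549.6, -261.5, 156.9]
tcp_rot: [180.0, -0.0, 13.7]
force: [-0.8, 0.3, 2.3]
grip_width: 0.557
grasp_force: 1.2
```

Call:
carry_out --increments '[[0.12,[0,0,0.5],[0,0,0]],[0.12,[0,0,1],[0,0,0]],[0.12,[0,0,1.5],[0,0,0]],[0.12,[0,0,2],[0,0,0]],[0.12,[0,0,2],[0,0,0]]]'

```text
clock: 5.25
position: [549.6, -261.5, 154.8]
tcp_rot: [180.0, -0.0, 13.7]
force: [-1.4, 0.0, 3.6]
grip_width: 0.56
grasp_force: 1.6
```

Call:
carry_out --increments '[[0.12,[0,0,0.5],[0,0,0]],[0.12,[0,0,1],[0,0,0]],[0.12,[0,0,1.5],[0,0,0]],[0.12,[0,0,2],[0,0,0]],[0.12,[0,0,2],[0,0,0]]]'

```text
clock: 5.75
position: [549.6, -261.5, 152.8]
tcp_rot: [180.0, -0.0, 13.7]
force: [-1.8, -0.2, 3.2]
grip_width: 0.558
grasp_force: 2.0
```

Call:
carry_out --increments '[[0.12,[0,0,0.5],[0,0,0]],[0.12,[0,0,1],[0,0,0]],[0.12,[0,0,1.5],[0,0,0]],[0.12,[0,0,2],[0,0,0]],[0.12,[0,0,2],[0,0,0]]]'

```text
clock: 6.25
position: [549.6, -261.5, 150.7]
tcp_rot: [-180.0, 0.0, 13.7]
force: [-2.1, 0.5, 5.8]
grip_width: 0.56
grasp_force: 2.4
```

Call:
carry_out --increments '[[0.12,[0,0,0.3],[0,0,0]],[0.12,[0,0,0.6],[0,0,0]],[0.12,[0,0,1],[0,0,0]],[0.12,[0,0,1],[0,0,0]],[0.12,[0,0,1],[0,0,0]]]'

```text
clock: 6.75
position: [549.6, -261.5, 149.8]
tcp_rot: [180.0, -0.0, 13.7]
force: [-2.0, 0.9, 5.4]
grip_width: 0.565
grasp_force: 2.6
```

Call:
carry_out --increments '[[0.12,[0,0,0.2],[0,0,0]],[0.12,[0,0,0.4],[0,0,0]],[0.12,[0,0,0.6],[0,0,0]],[0.12,[0,0,0.7],[0,0,0]],[0.12,[0,0,0.7],[0,0,0]]]'

```text
clock: 7.25
position: [549.6, -261.5, 149.2]
tcp_rot: [180.0, -0.0, 13.7]
force: [-1.8, 0.4, 5.4]
grip_width: 0.56
grasp_force: 2.7
```

Call:
carry_out --increments '[[0.12,[0,0,0.2],[0,0,0]],[0.12,[0,0,0.4],[0,0,0]],[0.12,[0,0,0.5],[0,0,0]],[0.12,[0,0,0.5],[0,0,0]],[0.12,[0,0,0.5],[0,0,0]]]'

```text
clock: 7.75
position: [549.6, -261.5, 148.6]
tcp_rot: [180.0, -0.0, 13.7]
force: [-2.1, 0.9, 5.9]
grip_width: 0.556
grasp_force: 2.8
```

Call:
carry_out --increments '[[0.12,[0,0,0.2],[0,0,0]],[0.12,[0,0,0.4],[0,0,0]],[0.12,[0,0,0.5],[0,0,0]],[0.12,[0,0,0.5],[0,0,0]],[0.12,[0,0,0.5],[0,0,0]]]'

```text
clock: 8.25
position: [549.6, -261.5, 148.2]
tcp_rot: [180.0, -0.0, 13.7]
force: [-2.6, 0.5, 5.2]
grip_width: 0.562
grasp_force: 2.9
```

Call:
carry_out --increments '[[0.05,[0,0,0],[0,0,0]],[-0.02,[0,0,0],[0,0,0]],[-0.06,[0,0,0],[0,0,0]],[-0.1,[0,0,0],[0,0,0]],[-0.14,[0,0,0],[0,0,0]]]'

```text
clock: 8.75
position: [550.0, -261.6, 148.4]
tcp_rot: [180.0, -0.1, 13.7]
force: [-0.6, 0.6, 6.5]
grip_width: 0.452
grasp_force: 30.8
```

Call:
carry_out --increments '[[-0.2,[0,0,0],[0,0,0]],[-0.4,[0,0,0],[0,0,0]],[-1,[0,0,0],[0,0,0]],[-1,[0,0,0],[0,0,0]],[-1,[0,0,0],[0,0,0]]]'

```text
clock: 9.25
position: [550.1, -261.6, 148.4]
tcp_rot: [180.0, -0.1, 13.7]
force: [0.1, 0.6, 5.9]
grip_width: 0.452
grasp_force: 30.8
```

Call:
carry_out --increments '[[-1,[0,0,-0.2],[0,0,0]],[-1,[0,0,-0.4],[0,0,0]],[-1,[-1,0,-0.4],[0,0,0]],[-1,[-3,0,-0.4],[0,0,0]],[-1,[-5,0,-0.4],[0,0,0]]]'

```text
clock: 9.75
position: [545.0, -262.6, 148.5]
tcp_rot: [180.0, -0.1, 13.7]
force: [5.2, 0.2, 3.8]
grip_width: 0.45
grasp_force: 32.7
```

Call:
carry_out --increments '[[-1,[-2,0,0],[0,0,0]],[-1,[-4,0,0],[0,0,0]],[-1,[-6,0,0],[0,0,0]],[-1,[-8,0,0],[0,0,0]],[-1,[-10,0,0],[0,0,0]]]'

```text
clock: 10.25
position: [534.9, -265.1, 148.5]
tcp_rot: [180.0, -0.0, 13.7]
force: [5.5, 1.0, 3.7]
grip_width: 0.452
grasp_force: 32.8
```

Call:
carry_out --increments '[[-1,[-2,0,0],[0,0,0]],[-1,[-4,0,0],[0,0,0]],[-1,[-6,0,0],[0,0,0]],[-1,[-8,0,0],[0,0,0]],[-1,[-10,0,0],[0,0,0]]]'

```text
clock: 10.75
position: [525.2, -267.5, 148.5]
tcp_rot: [180.0, -0.0, 13.7]
force: [5.1, 1.5, 4.6]
grip_width: 0.451
grasp_force: 32.8
```

Call:
carry_out --increments '[[-1,[-1,0,0],[0,0,0]],[-1,[-2,0,0],[0,0,0]],[-1,[-3,0,0],[0,0,0]],[-1,[-4,0,0],[0,0,0]],[-1,[-5,0,0],[0,0,0]]]'

```text
clock: 11.25
position: [520.5, -268.6, 148.5]
tcp_rot: [180.0, -0.0, 13.7]
force: [5.1, 1.7, 2.8]
grip_width: 0.451
grasp_force: 32.8
```

Call:
carry_out --increments '[[-1,[-2,0,0],[0,0,0]],[-1,[-4,0,0],[0,0,0]],[-1,[-7,0,0],[0,0,0]],[-1,[-10,0,0],[0,0,0]],[-1,[-13,0,0],[0,0,0]]]'

```text
clock: 11.75
position: [507.4, -271.6, 148.2]
tcp_rot: [-180.0, 0.0, 13.7]
force: [4.8, 0.8, 1.5]
grip_width: 0.451
grasp_force: 32.8
```

Call:
carry_out --increments '[[-1,[-3,0,0],[0,0,0]],[-1,[-8,0,0],[0,0,0]],[-1,[-15,0,0],[0,0,0]],[-1,[-25,0,0],[0,0,0]],[-1,[-35,0,0],[0,0,0]]]'

```text
clock: 12.25
position: [472.2, -279.9, 147.7]
tcp_rot: [-179.9, 0.1, 13.7]
force: [-0.1, 0.5, -3.4]
grip_width: 0.448
grasp_force: 29.9
```

Call:
carry_out --increments '[[-1,[-10,0,-5],[0,0,0]],[-1,[-20,0,-20],[0,0,0]],[-1,[-20,0,-40],[0,0,0]],[-1,[-20,0,-60],[0,0,0]],[-1,[-20,0,-70],[0,0,0]]]'

```text
clock: 12.75
position: [454.2, -285.3, 221.2]
tcp_rot: [179.8, -0.1, 13.7]
force: [0.9, -0.4, -3.6]
grip_width: 0.455
grasp_force: 29.9
```

Call:
carry_out --increments '[[-1,[10,-20,0],[0,0,0]],[-1,[25,-50,0],[0,0,0]],[-1,[42,-85,0],[0,0,0]],[-1,[60,-120,0],[0,0,0]],[-1,[75,-155,0],[0,0,0]]]'

```text
clock: 13.25
position: [490.4, -115.0, 218.8]
tcp_rot: [180.0, -0.0, 13.7]
force: [0.6, -0.9, -3.4]
grip_width: 0.453
grasp_force: 29.9
```

Call:
carry_out --increments '[[-1,[15,-35,0],[0,0,0]],[-1,[30,-70,0],[0,0,0]],[-1,[45,-105,0],[0,0,0]],[-1,[60,-140,0],[0,0,0]],[-1,[75,-175,0],[0,0,0]]]'

```text
clock: 13.75
position: [521.7, 72.8, 218.9]
tcp_rot: [180.0, -0.0, 13.7]
force: [-0.0, -0.3, -3.3]
grip_width: 0.451
grasp_force: 29.9
```

Call:
carry_out --increments '[[-1,[12,-35,0],[0,0,0]],[-1,[24,-70,0],[0,0,0]],[-1,[36,-105,0],[0,0,0]],[-1,[46,-135,0],[0,0,0]],[-1,[50,-145,0],[0,0,0]]]'

```text
clock: 14.25
position: [535.8, 226.4, 218.6]
tcp_rot: [-180.0, 0.0, 13.9]
force: [0.3, -0.4, -3.4]
grip_width: 0.453
grasp_force: 29.9
```

Call:
carry_out --increments '[[-1,[10,-10,10],[0,0,0]],[-1,[16,-16,30],[0,0,0]],[-1,[16,-16,45],[0,0,0]],[-1,[16,-16,50],[0,0,0]],[-1,[16,-16,50],[0,0,0]]]'

```text
clock: 14.75
position: [548.1, 242.7, 167.7]
tcp_rot: [180.0, 0.1, 13.6]
force: [-0.2, -0.9, -2.7]
grip_width: 0.452
grasp_force: 29.9
```

```bash
python3 - <<'E'
from station import status, optics
import cv2,numpy as np
ims=[]
for n,r in(("scene",(120,270,310,460)),("side",(220,370,160,310))):
    c=optics.capture(n);np.savez(n+"1.npz",**c);f=c["frame"][:,:,::-1]
    ims.append(cv2.resize(f[r[0]:r[1],r[2]:r[3]],(400,400),interpolation=2))
cv2.imwrite("pics/chk.png",cv2.hconcat(ims));o=status.get_obs();print(o["position"],o["tcp_rot"],o["force"])
E
```

```text
[548.47696094 242.99528793 169.08671673] [ 1.79994147e+02 -5.93175962e-02  1.36527246e+01] [-0.4839988  -0.17759082 -2.06592426]
```

View pics/chk.png

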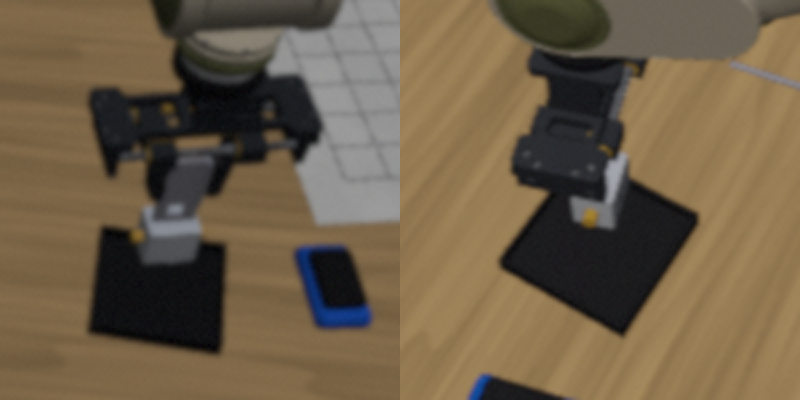

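The module hangs upright over the tray (block at ≈(170,235) in the left crop, tray ≈(160,290)). I'll lower it, slowly at the end.

Call:
carry_out --increments '[[-1,[0,-3,12],[0,0,0]],[-1,[0,-3,27],[0,0,0]],[-1,[0,-3,42],[0,0,0]],[-1,[0,-3,54],[0,0,0]],[-1,[0,-3,60],[0,0,0]]]'

```text
clock: 15.35
position: [546.9, 246.3, 107.2]
tcp_rot: [-180.0, 0.1, 13.7]
force: [-0.1, -0.3, -2.3]
grip_width: 0.449
grasp_force: 29.9
```

Call:
carry_out --increments '[[-1,[0,0,1],[0,0,0]],[-1,[0,0,2],[0,0,0]],[-1,[0,0,3],[0,0,0]],[-1,[0,0,3.5],[0,0,0]],[-1,[0,0,3.5],[0,0,0]]]'

```text
clock: 15.85
position: [547.3, 246.4, 105.2]
tcp_rot: [180.0, -0.0, 13.7]
force: [-0.1, -0.4, -3.4]
grip_width: 0.452
grasp_force: 29.9
```

Call:
carry_out --increments '[[-1,[0,0,0.4],[0,0,0]],[-1,[0,0,0.8],[0,0,0]],[-1,[0,0,1.2],[0,0,0]],[-1,[0,0,1.5],[0,0,0]],[-1,[0,0,1.5],[0,0,0]]]'

```text
clock: 16.35
position: [547.2, 246.4, 103.4]
tcp_rot: [180.0, 0.0, 13.7]
force: [-0.1, -0.3, -2.6]
grip_width: 0.453
grasp_force: 29.9
```

Call:
carry_out --increments '[[-1,[0,0,0.3],[0,0,0]],[-1,[0,0,0.6],[0,0,0]],[-1,[0,0,0.8],[0,0,0]],[-1,[0,0,0.8],[0,0,0]],[-1,[0,0,0.8],[0,0,0]]]'

```text
clock: 16.85
position: [547.3, 246.4, 102.6]
tcp_rot: [-180.0, -0.0, 13.7]
force: [0.5, 0.0, -3.7]
grip_width: 0.449
grasp_force: 29.9
```

Call:
carry_out --increments '[[-1,[0,0,0.3],[0,0,0]],[-1,[0,0,0.5],[0,0,0]],[-1,[0,0,0.5],[0,0,0]],[-1,[0,0,0.5],[0,0,0]],[-1,[0,0,0.5],[0,0,0]]]'

```text
clock: 17.35
position: [547.3, 246.4, 102.2]
tcp_rot: [180.0, -0.0, 13.7]
force: [0.4, 0.1, -3.0]
grip_width: 0.45
grasp_force: 29.9
```

Call:
carry_out --increments '[[-1,[0,0,0.3],[0,0,0]],[-1,[0,0,0.5],[0,0,0]],[-1,[0,0,0.5],[0,0,0]],[-1,[0,0,0.5],[0,0,0]],[-1,[0,0,0.5],[0,0,0]]]'

```text
clock: 17.85
position: [547.3, 246.4, 101.7]
tcp_rot: [180.0, -0.0, 13.7]
force: [-0.2, 0.5, -2.1]
grip_width: 0.453
grasp_force: 29.9
```

Call:
carry_out --increments '[[-1,[0,0,0.2],[0,0,0]],[-1,[0,0,0.4],[0,0,0]],[-1,[0,0,0.4],[0,0,0]],[-1,[0,0,0.4],[0,0,0]],[-1,[0,0,0.4],[0,0,0]]]'

```text
clock: 18.35
position: [547.5, 246.4, 101.7]
tcp_rot: [180.0, -0.0, 13.7]
force: [-1.3, -1.6, 4.1]
grip_width: 0.452
grasp_force: 29.9
```

Contact felt (the force went from -3 to +4 N). Releasing.

Call:
carry_out --increments '[[-0.05,[0,0,-0.2],[0,0,0]],[0.1,[0,0,-0.2],[0,0,0]],[0.4,[0,0,-0.2],[0,0,0]],[0.5,[0,0,-0.2],[0,0,0]],[0.5,[0,0,-0.2],[0,0,0]]]'

```text
clock: 18.85
position: [547.2, 246.4, 101.3]
tcp_rot: [-180.0, 0.0, 13.7]
force: [0.4, 0.3, 0.3]
grip_width: 0.746
grasp_force: 0.0
```

Call:
carry_out --increments '[[0.5,[0,0,-10],[0,0,0]],[0.5,[0,0,-30],[0,0,0]],[0.5,[0,0,-60],[0,0,0]],[0.5,[0,0,-100],[0,0,0]],[0.5,[0,0,-130],[0,0,0]]]'

```text
clock: 19.35
position: [547.4, 246.5, 234.7]
tcp_rot: [-180.0, -0.1, 13.7]
force: [0.4, 0.2, -0.2]
grip_width: 0.753
grasp_force: 0.0
```

Call:
carry_out --increments '[[0.5,[-30,0,0],[0,0,0]],[0.5,[-70,0,0],[0,0,0]],[0.5,[-90,0,0],[0,0,0]],[0.5,[-90,0,0],[0,0,0]],[0.5,[-90,0,0],[0,0,0]]]'

```text
clock: 19.85
position: [460.4, 225.2, 232.4]
tcp_rot: [180.0, -0.1, 13.7]
force: [0.6, -0.5, 0.2]
grip_width: 0.749
grasp_force: 0.0
```

```bash
python3 - <<'E'
from station import status, optics
import cv2,numpy as np
from h import *
ims=[]
for n,rs in(("scene",((120,270,310,460),(145,245,130,230))),("side",((220,370,160,310),(110,190,265,345)))):
    c=optics.capture(n);f=c["frame"][:,:,::-1]
    for r in rs: ims.append(cv2.resize(f[r[0]:r[1],r[2]:r[3]],(300,300),interpolation=2))
cv2.imwrite("pics/end.png",cv2.vconcat([cv2.hconcat(ims[:2]),cv2.hconcat(ims[2:])]));print(status.get_obs()["force"])
E
```

```text
[-0.21949328  0.58186073  0.55567743]
```

View pics/end.png

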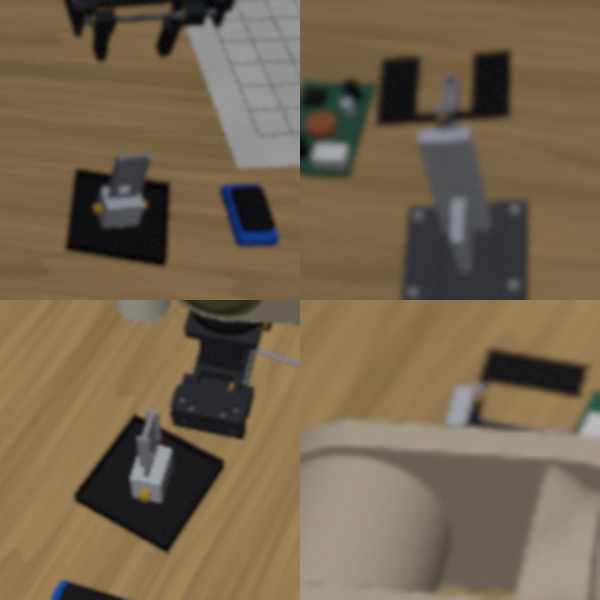

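The module stands upright in the middle of the tray (block ≈(120,207) top-left), the peg is empty, and the wings are back where they were at the start. Handing in.

```bash
python3 -c "
from station import workorder;print(workorder.sign_off())"
```

```text
the job is handed in; nothing more can be done
None
```

I took the module off the peg and stood it upright in the black tray, released. The last pictures show the keeper's wings back at rest height, and I handed the job in at about 20 s; sign-off returned no verdict.

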